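# Weigh the sample box queued behind two others on the roller lane

### The arm

A 6-joint arm with a two-finger parallel gripper is mounted at the origin on the work surface. World frame = base frame: x ahead of the robot, y to its left, z up, the work surface at z = 0. Lengths are in m, angles in rad, forces in N, time in s.
With the tool pointing down it reaches from about 0.35 to 0.975 m from the base axis. Payload 17.4 kg.
Tool frame: the origin (TCP) lies midway between the tips of the shut fingers; the grasp point (between the pads) lies 19 mm behind it; z points along the fingers, y is the line along which they close (so a half turn about z gives the same grasp; the last joint's range is limited). The gripper opens to 85 mm and grips with 20 to 120 N. Pads are 22 mm wide; open, the fingers measure 114 mm over their backs; the gripper's body (76 mm by 85 mm) begins 54 mm behind the grasp point. The pads swing forward as they close: fully open they stand 13 mm farther back than shut.
Start: joints at [-1.315, 0.116, 1.442, -0, 1.584, -0.038], TCP at [0.195, -0.646, 0.231] pointing down, gripper open.
Joint ranges: [-2.83, 2.83], [-0.83, 2.19], [0.07, 2.5], [-1.14, 4.28], [0.01, 3], [-2.97, 2.97]. Speed limits (rad/s): [1.89, 1.89, 2.22, 3.14, 3.14, 3.14].

### API

Orientations are given as a rotation vector (axis times angle).
In Python, from bench import get_state, viewer, bot gives the robot as it stands.
- The arm moves only by the tool move_arm, never from a script. Its argument "targets" is a list of rows, each a list of 7 numbers: the turn, a rotation vector about the tool's x, y, z in degrees, then the shift along the tool's x, y, z in m, then the opening, from 0 (shut) to 1 (fully open). A call has 1 to 20 rows; each row shifts and turns the commanded pose from where the row before left it, along the tool's axes as they then stand; what a row does not reach is not made up. A row lasts 1/10 s, in which the tool goes at most 50 mm and 8.59 degrees, less where a joint would pass 70% of its speed; a pose out of reach is approached as far as the arm can. A call with a gripper value outside its range is refused whole. The fingers move at their own pace and stop on an object; the grip force is fixed at half the most. Time passes only in rows, so rows that do not move let the fingers close. It gives the time, the measured TCP pose, the force, the opening and the grip force at its end, in the units of the state.
- get_state(): the state, without advancing time (a new reading comes with each control period).
- viewer.get_image(name): name is "scene" or "side" or "wrist"; returns a dict with "frame" (480x640x3 uint8, red, green, blue), "range_z" (480x640 float32, m along the optical axis (not along the pixel's ray), 0 where there is no reading), "K" (3x3 intrinsics, pixels), "position" and "rotation" of the camera in the world; the wrist camera has in their place "tool_from_camera" (4x4, takes a point from camera to tool coordinates, whose origin is the TCP and whose axes are the flange's). Camera axes: x right, y down, z forward; pixel columns grow to the right and rows downward; lengths in m; the calibration is good to about 2 mm. A picture is of the moment at which its call begins: read the wrist's pose just before it.
- bot.sign_off(): hands the job in; it is judged then, once.
Trained networks look in the newest picture that a camera, given by its name, has taken for a name from the list of things; names that differ only in an ending like _2 or _b are one class to them, and where a whole thing is asked for, a point or a joint stands for the part that bears it (a point fixed in the world has none). Each returns a list of dicts, best first, with "score" (0 to 1); they miss things now and then, are a little off and sometimes report something else, mostly with a low value. They report only what shows in the picture. A call takes as long as a camera call.
- viewer.masks_of(thing, camera): "region" (480x640 bool, what is visible of it).
- viewer.landmark_of(thing, camera): "location" ([x, y, z] in m, in world coordinates, good to about 4 mm: a listed point, or the origin of a listed thing).
The state is a dict: "time": time; "joint_positions": joint angles; "joint_velocities": joint speeds; "tau": joint torques, N m; "position": TCP position; "tool_rot": TCP orientation; "wrist_force": force on the tool from outside, world axes, zero at the start; "moment": the same for the moment, N m; "grip_width": opening from 0.0 (shut) to 1.0 (fully open); "grip_force": force on a finger pad.
Only numpy, scipy, OpenCV 4.12 (cv2) and the standard library are available. Lean on these libraries where they do the work, as an engineer would, in place of code of your own. Each camera call takes 0.05 s, during which the arm holds its last target. There are 200 camera calls.

### The job

Two things stand on the roller lane in front of the sample box, whose rear end is still inside the mouth of the sample store: first clear the tube rack and the carton to the steel side tray, standing upright beside each other, then roll the sample box along the rollers, without lifting it, until it meets the end stop, and only there lift it off and stand it on the balance, centred on the pan and lengthwise along it. After that put the tube rack and the carton back on the rollers, each just where it stood at the start and lined up with the lane. Drop nothing, do not disturb the bottle and the beaker, and leave everything standing released.

Things in the scene. Friction and masses are not known exactly. Their poses are not given: they have to be found in the camera images.
- samplebox_center (a point): Sample box, loose: white, grey lid, 64 (x) x 130 (y) x 50 mm high, about 0.4 kg. White block handle on mid-lid, 14 (x) x 26 (y) mm, from 25 to 63 mm above this point, which is the box's centre, 25 mm above its underside. Starts on the rollers, y along the lane's; its -y end is about 35 mm under the store's roof, 10 mm above the lid, so it must be rolled out first. The handle is clear of the roof.
- rack_center (a point): Tube rack, loose: grey plastic, 56 (x) x 84 (y) x 50 mm high, with six white-capped tubes fixed in it, caps up to 62 mm above its underside. The point is the rack's centre, 25 mm above its underside. About 0.22 kg. Starts on the rollers, y axis along the lane's; can be gripped from above across its x sides.
- carton_center (a point): Carton, loose: closed brown cardboard box with paper tape, 60 (x) x 84 (y) x 50 mm high; the point is its centre. About 0.25 kg. Starts on the rollers, y axis along the lane's; can be gripped from above across its x sides. Rack and carton stand one behind the other, about 8 mm apart, between sample box and end stop, in either order.
- lane: Roller lane, fixed, 110 mm wide, along its y axis. Origin on its centre line at bench height. Free rollers, tops 40 mm up, 22 mm apart; things set on them stay. Side frames 35 mm high. End stop: dark plate, face at y +175 mm, 62 mm high; a sample box against it is centred at y +110; 1-2 N rolls it. White sample store at the -y end: thin roof 100-105 mm up from y -108 on; 160 mm high from y -208.
- tray: Side tray, fixed: open steel tray, 150 (x) x 240 (y) mm outside, walls 4 mm thick, rims 10 mm above the bench; a rack or carton standing in it has its centre 29 mm above the bench. Origin at bench height in the middle. Room for rack and carton beside each other along y (centres at y +55 and -55 mm).
- balance: Bench balance, fixed: low white housing, black display on its -x side, rectangular steel pan 100 (x) x 160 (y) mm, its top 33 mm above the bench. Origin at bench height under the pan's centre. The sample box goes on the pan centred, its long side (y) along the pan's long side (y), either way round.
- bottle: Bystander, loose: reagent bottle 68 mm in diameter, 130 mm high, with blue cap, at the far right of the robot. Origin at the centre of its underside. Leave alone.
- beaker: Bystander, loose: open glass beaker 64 mm in diameter, 70 mm high, on the left past the end stop. Origin at the centre of its underside. Leave alone.

How it is judged:
On the way, in this order (a step that is already met when the one before it is completed fails the run):
1. tube rack and carton both stand upright in the side tray (x of rack_center in the frame of tray between -0.045 and 0.045 m and y of rack_center in the frame of tray between -0.085 and 0.085 m and z of each of rack_center, carton_center in the frame of tray below 0.036 m and angle between each of rack_center, carton_center's own z axis and vertical below 0.15 rad and x of carton_center in the frame of tray between -0.045 and 0.045 m and y of carton_center in the frame of tray between -0.085 and 0.085 m), for 0.2 s.
2. the sample box is rolling half-way along the lane, on the rollers, rack and carton still in the tray (all of step 1 and z of samplebox_center in the frame of lane between 0.055 and 0.073 m and x of samplebox_center in the frame of lane between -0.03 and 0.03 m and y of samplebox_center in the frame of lane between -0.02 and 0.07 m).
3. the sample box stands on the rollers within 10 mm of the end stop (all of step 1 and z of samplebox_center in the frame of lane between 0.055 and 0.073 m and x of samplebox_center in the frame of lane between -0.03 and 0.03 m and y of samplebox_center in the frame of lane above 0.1 m), for 0.1 s.
4. the sample box stands on the balance pan while rack and carton are still in the tray (all of step 1 and horizontal distance between samplebox_center and balance below 0.015 m and angle between the y axis of samplebox_center and the y axis of balance, either way round below 0.2 rad and z of samplebox_center in the frame of balance between 0.053 and 0.063 m and angle between samplebox_center's own z axis and vertical below 0.1 rad), for 0.2 s.
At the end, for the whole second after the job is handed in: The sample box stands upright on the balance pan, its centre within 15 mm of the pan's and its length within 0.2 rad of the pan's; tube rack and carton stand upright on the rollers, each within 15 mm of its own starting place and within 0.2 rad of the lane's direction; all are released and at rest (horizontal distance between samplebox_center and balance below 0.015 m and angle between the y axis of samplebox_center and the y axis of balance, either way round below 0.2 rad and z of samplebox_center in the frame of balance between 0.053 and 0.063 m and angle between each of samplebox_center, rack_center, carton_center's own z axis and vertical below 0.1 rad and distance of each of rack_center, carton_center from where it was at the start of the episode below 0.015 m and angle between the y axis of each of rack_center, carton_center and the y axis of lane, either way round below 0.2 rad and linear speed of each of samplebox, rack, carton below 0.02 m/s and contact force between the fingers and samplebox below 0.1 N and contact force between the fingers and rack below 0.1 N and contact force between the fingers and carton below 0.1 N); the robot touches nothing.
It fails at once if the sample box is lifted off the rollers on its way, over the part of the lane near the store, instead of being rolled (z of samplebox_center in the frame of lane between 0.085 and 0.16 m and x of samplebox_center in the frame of lane between -0.03 and 0.03 m and y of samplebox_center in the frame of lane between -0.2 and 0.02 m).
It fails at once if the samplebox is dropped or thrown (moves faster than 0.6 m/s out of the fingers) (linear speed of samplebox above 0.6 m/s and contact force between the fingers and samplebox below 0.1 N).
It fails at once if the rack is dropped or thrown (moves faster than 0.6 m/s out of the fingers) (linear speed of rack above 0.6 m/s and contact force between the fingers and rack below 0.1 N).
It fails at once if the carton is dropped or thrown (moves faster than 0.6 m/s out of the fingers) (linear speed of carton above 0.6 m/s and contact force between the fingers and carton below 0.1 N).
It fails at once if the bottle or the beaker is moved by more than 30 mm or tipped (distance of any of bottle, beaker from where it was at the start of the episode above 0.03 m or angle between any of bottle, beaker's own z axis and vertical above 0.3 rad).
It also fails if it takes over 120 s, if anything falls off the work surface, if the arm or the gripper's body presses on something with over 40 N, if the wrist force passes 120 N, or if a joint passes its speed limit or range.

## Working session

There is one attempt and no reset: what is moved stays moved. The work goes in short steps, Python scripts to look and compute and a tool call to move; the robot and the scene stay as the last step left them, time stands still between calls to the robot, and variables do not carry over. Pictures are saved under pics/ and viewed, at most 14 in all, crops included, and the job is handed in when it is done.

Besides the shell and the picture viewer there is one more tool, called by a JSON object that holds its "api" and its "payload", one argument or row to a line. move_arm: Moves the arm, as the interface text tells. Its arguments: {"type":"object","properties":{"targets":{"type":"array"}},"required":["targets"]}

```bash
ls; mkdir -p pics
cat > h.py <<'E'
import numpy as np, cv2
from scipy.spatial.transform import Rotation as R
from bench import get_state, viewer, bot
def cloud(im):
    z=im["range_z"];K=im["K"];v,u=np.mgrid[:480,:640]
    P=np.stack([(u-K[0,2])/K[0,0]*z,(v-K[1,2])/K[1,1]*z,z],-1)
    return P@np.array(im["rotation"]).T+np.array(im["position"])
def rotm(x):
    x=np.array(x); return x if x.shape==(3,3) else R.from_rotvec(x).as_matrix()
E
python3 - <<'E'
from h import *
s=get_state();print({k:np.round(v,3).tolist() for k,v in s.items()})
for c in("scene","side"):
    im=viewer.get_image(c);cv2.imwrite(f"pics/{c}0.png",im["frame"][...,::-1])
    print(c,np.round(im["position"],3),np.shape(im["rotation"]))
    for t in["samplebox_center","rack_center","carton_center","lane","tray","balance","bottle","beaker"]:
        print(t,[(round(float(d["score"]),2),np.round(d["location"],4).tolist()) for d in viewer.landmark_of(t,c)[:2]])
E
```

```text
pics
{'time': 0.0, 'joint_positions': [-1.315, 0.117, 1.442, -0.0, 1.584, -0.038], 'joint_velocities': [-0.0, -0.001, -0.0, -0.0, -0.001, -0.0], 'tau': [0.001, -73.199, -63.249, 0.0, 0.006, 0.0], 'position': [0.195, -0.646, 0.231], 'tool_rot': [-3.107, -0.46, 0.0], 'wrist_force': [-0.053, -0.878, -0.377], 'moment': [-0.005, -0.017, -0.032], 'grip_force': 0.0, 'grip_width': 1.001}
scene [1.299 0.455 0.956] (3,)
samplebox_center [(0.98, [0.6678, -0.0612, 0.0697])]
rack_center [(0.84, [0.6606, 0.1397, 0.0647])]
carton_center [(0.94, [0.6609, 0.0547, 0.068])]
lane [(0.91, [0.6732, 0.0179, 0.0036])]
tray [(0.7, [0.4511, 0.1824, -0.0033])]
balance [(0.64, [0.4335, -0.1819, 0.0056])]
bottle [(0.62, [0.5273, -0.4163, 0.0002])]
beaker [(0.95, [0.6072, 0.3961, 0.0003])]
side [0.269 0.802 0.754] (3,)
samplebox_center [(0.74, [0.6651, -0.0632, 0.0686])]
rack_center [(0.88, [0.66, 0.1426, 0.0624]), (0.67, [0.6018, 0.3951, -0.0017])]
carton_center [(0.8, [0.6617, 0.0538, 0.0684])]
lane [(0.72, [0.6672, 0.0141, -0.0005])]
tray [(0.72, [0.4533, 0.1867, -0.0011])]
balance [(0.87, [0.4412, -0.1851, 0.0019]), (0.48, [0.6634, -0.0646, 0.0648])]
bottle [(0.6, [0.5277, -0.4132, 0.0009]), (0.4, [0.6047, 0.3944, 0.0005])]
beaker [(0.57, [0.6027, 0.394, 0.0017])]
```

```bash
sed -i 's/np.array(im\["rotation"\]).T/rotm(im["rotation"]).T/' h.py
cat >> h.py <<'E'
def top(c,thing,z0,z1,W=None,im=None):
    """min-area rectangle of the surface points of a thing between heights z0,z1"""
    im=im or viewer.get_image(c);W=cloud(im)
    m=viewer.masks_of(thing,c)
    if not m: return None
    m=cv2.erode(m[0]["region"].astype(np.uint8),np.ones((3,3)))>0
    p=W[m&(im["range_z"]>0)];p=p[(p[:,2]>z0)&(p[:,2]<z1)]
    if len(p)<20:return None
    (cx,cy),(w,h),a=cv2.minAreaRect((p[:,:2]*1000).astype(np.float32))
    if w>h:w,h,a=h,w,a+90
    return len(p),round(cx,1),round(cy,1),round(w,1),round(h,1),round((a+90)%180-90,1),round(float(np.median(p[:,2])),4)
E
python3 - <<'E'
from h import *
for c in("scene","side"):
    im=viewer.get_image(c)
    for t,a,b in[("samplebox_center",.08,.1),("rack_center",.08,.11),("carton_center",.08,.1),("lane",.03,.045),("lane",.055,.07),("tray",.006,.016),("tray",-.005,.016),("balance",.025,.04),("balance",.01,.06)]:
        print(c,t,top(c,t,a,b,im=im))
E
```

```text
scene samplebox_center (1089, 667.8, -45.9, 65.6, 104.3, 0.2, 0.0892)
scene rack_center (1039, 663.6, 146.2, 57.6, 81.3, 1.1, 0.0913)
scene carton_center (1114, 662.6, 53.4, 60.6, 87.1, -1.6, 0.0892)
scene lane (2394, 678.6, -41.8, 115.2, 492.4, 4.6, 0.0359)
scene lane (614, 669.6, -43.1, 135.9, 491.1, 2.7, 0.0613)
scene tray (940, 452.4, 183.3, 153.1, 236.3, 0.5, 0.0073)
scene tray (5692, 450.9, 183.1, 156.7, 237.0, 1.1, 0.0037)
scene balance (2054, 426.6, -175.5, 143.9, 177.4, 6.1, 0.0323)
scene balance (3382, 424.7, -177.9, 154.2, 188.0, 4.3, 0.0301)
side samplebox_center (772, 666.1, -50.8, 61.0, 112.7, 2.3, 0.0906)
side rack_center (1777, 673.6, -181.9, 140.2, 188.3, 1.3, 0.1056)
side carton_center (758, 661.7, 56.8, 57.6, 84.8, -0.4, 0.0908)
side lane (1606, 657.9, -33.5, 107.6, 478.0, -1.1, 0.0366)
side lane (515, 669.4, -32.7, 136.2, 474.7, 1.4, 0.0614)
side tray (1983, 452.5, 185.2, 148.9, 241.9, 0.4, 0.0071)
side tray (8335, 452.5, 184.8, 148.9, 242.6, 0.4, 0.0048)
side balance (1960, 424.2, -173.1, 140.9, 179.4, 3.3, 0.0336)
side balance (3364, 424.0, -175.7, 149.7, 187.7, 5.3, 0.0314)
```

View pics/scene0.png

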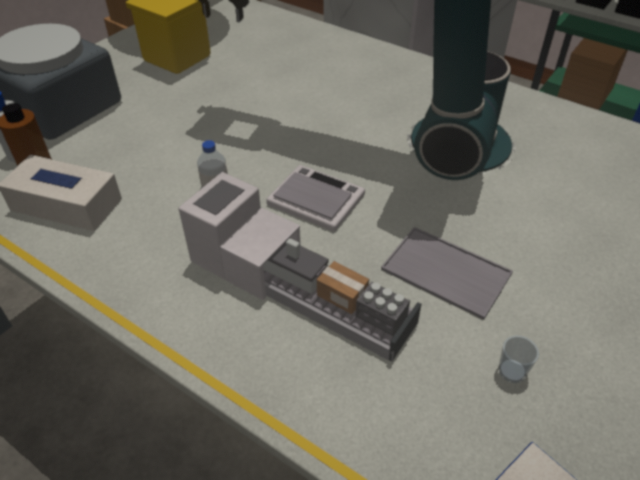

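View pics/side0.png

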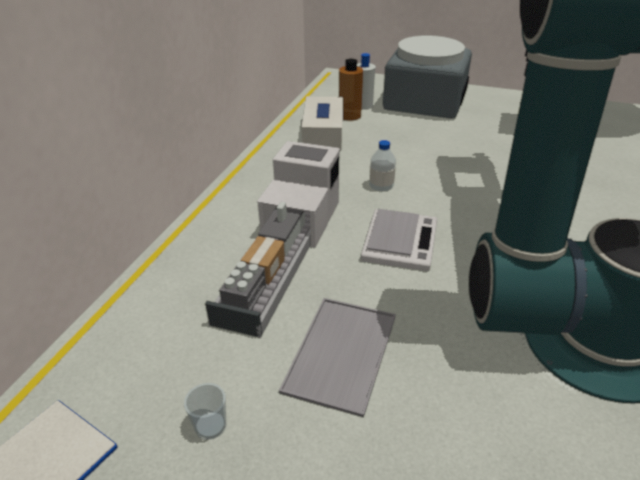

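{"api": "move_arm", "payload": {
  "targets": [
    [0, 0, -3.8, 0.0445, 0, -0.008, 1],
    [0, 0, -3.8, 0.0445, 0, -0.008, 1],
    [0, 0, -3.8, 0.0445, 0, -0.008, 1],
    [0, 0, -3.8, 0.0445, 0, -0.008, 1],
    [0, 0, -3.8, 0.0445, 0, -0.008, 1],
    [0, 0, -3.8, 0.0445, 0, -0.008, 1],
    [0, 0, -3.8, 0.0445, 0, -0.008, 1],
    [0, 0, -3.8, 0.0445, 0, -0.008, 1],
    [0, 0, -3.8, 0.0445, 0, -0.008, 1],
    [0, 0, -3.8, 0.0445, 0, -0.008, 1],
    [0, 0, -3.8, 0.0445, 0, -0.008, 1],
    [0, 0, -3.8, 0.0445, 0, -0.008, 1],
    [0, 0, -3.8, 0.0445, 0, -0.008, 1],
    [0, 0, -3.8, 0.0445, 0, -0.008, 1],
    [0, 0, -3.8, 0.0445, 0, -0.008, 1],
    [0, 0, -3.8, 0.0445, 0, -0.008, 1],
    [0, 0, -3.8, 0.0445, 0, 0, 1],
    [0, 0, -3.8, 0.0445, 0, 0, 1],
    [0, 0, -3.8, 0.0445, 0, 0, 1],
    [0, 0, -3.8, 0.0445, 0, 0, 1]
  ]
}}

```text
time: 3.9
position: [0.6936, 0.0151, 0.3591]
tool_rot: [-2.163, -2.279, 0.0]
wrist_force: [-0.0, -0.8, -0.5]
grip_width: 1.0
grip_force: 0.0
```

```bash
cat >> h.py <<'E'
def wrist():
    s=get_state();im=dict(viewer.get_image("wrist"))
    T=np.eye(4);T[:3,:3]=rotm(s["tool_rot"]);T[:3,3]=s["position"]
    T=T@np.array(im["tool_from_camera"]);im["rotation"]=T[:3,:3];im["position"]=T[:3,3]
    return im
def pose():
    s=get_state();M=rotm(s["tool_rot"])
    print("t",round(s["time"],2),"p",np.round(s["position"],4),"yaw",round(np.degrees(np.arctan2(M[1,0],M[0,0])),2),"zax",np.round(M[:,2],4),"F",np.round(s["wrist_force"],1),"g",round(s["grip_width"],3),round(s["grip_force"],1))
    return np.array(s["position"]),M
E
cat > look.py <<'E'
from h import *
import sys
pose();im=wrist();W=cloud(im);cv2.imwrite("pics/"+sys.argv[1]+".png",im["frame"][...,::-1])
for t,a,b in[("samplebox_center",.08,.1),("rack_center",.08,.094),("rack_center",.094,.11),("carton_center",.08,.1),("lane",.03,.045),("lane",.055,.07),("tray",.006,.016),("balance",.025,.04)]:
    print(t,top("wrist",t,a,b,im=im))
    print("   ",[(round(float(d["score"]),2),np.round(d["location"],4).tolist()) for d in viewer.landmark_of(t,"wrist")[:1]])
E
python3 look.py w1
```

```text
t 3.9 p [0.6936 0.0151 0.3591] yaw 92.99 zax [-2.e-04  0.e+00 -1.e+00] F [-0.  -0.8 -0.5] g 1.0 0.0
samplebox_center (3323, 666.6, -44.7, 60.9, 99.9, 2.2, 0.0877)
    []
rack_center (2549, 662.4, 144.6, 54.3, 83.2, 0.9, 0.0876)
    [(0.59, [0.6632, 0.1438, 0.0639])]
rack_center (1457, 662.6, 145.0, 43.5, 67.7, 1.4, 0.0995)
    [(0.59, [0.6632, 0.1438, 0.0639])]
carton_center (3455, 662.1, 54.1, 57.3, 81.6, -0.0, 0.0878)
    [(0.9, [0.661, 0.0475, 0.0681])]
lane (6257, 666.5, 36.1, 132.4, 313.1, 2.2, 0.034)
    [(0.65, [0.6702, 0.0152, 0.0011])]
lane (716, 660.2, 47.3, 132.7, 308.4, 4.6, 0.0594)
    [(0.65, [0.6702, 0.0152, 0.0011])]
tray (929, 452.4, 154.0, 149.8, 179.1, 1.0, 0.0075)
    [(0.7, [0.4528, 0.1841, -0.0014])]
balance (4598, 438.6, -169.0, 100.7, 139.0, 4.7, 0.031)
    [(0.94, [0.4428, -0.1844, -0.0017])]
```

View pics/w1.png

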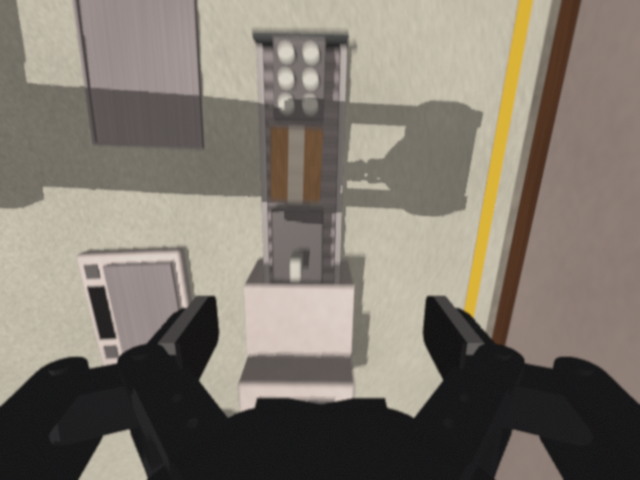

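{"api": "move_arm", "payload": {
  "targets": [
    [0, 0, 2, 0, 0, 0, 1],
    [0, 0, 0, 0.026, -0.0058, 0.038, 1],
    [0, 0, 0, 0.026, -0.0058, 0.038, 1],
    [0, 0, 0, 0.026, -0.0058, 0.038, 1],
    [0, 0, 0, 0.026, -0.0058, 0.038, 1],
    [0, 0, 0, 0.026, -0.0058, 0.038, 1],
    [0, 0, 0, 0, 0, 0, 1],
    [0, 0, 0, 0, 0, 0.025, 1],
    [0, 0, 0, 0, 0, 0.025, 1],
    [0, 0, 0, 0, 0, 0, 1]
  ]
}}

```text
time: 5.75
position: [0.6617, 0.1423, 0.1167]
tool_rot: [-2.204, -2.236, 0.005]
wrist_force: [-0.4, 0.1, -0.2]
grip_width: 1.001
grip_force: 0.0
```

Run:
```python
from h import *
pose();im=wrist();cv2.imwrite("pics/w2.png",im["frame"][...,::-1]);W=cloud(im)
g=(W[...,2]>.085)&(W[...,2]<.105)&(im["range_z"]>0)&(abs(W[...,0]-.662)<.045)&(W[...,1]>.08)
p=W[g];print(len(p),np.percentile(p,[2,98],axis=0))
```

```text
t 5.75 p [0.6617 0.1423 0.1167] yaw 90.83 zax [-3.9e-03 -8.0e-04 -1.0e+00] F [-0.4  0.1 -0.2] g 1.001 0.0
18868 [[0.63573771 0.08242675 0.08640909]
 [0.68973645 0.18602395 0.10065802]]
```

View pics/w2.png

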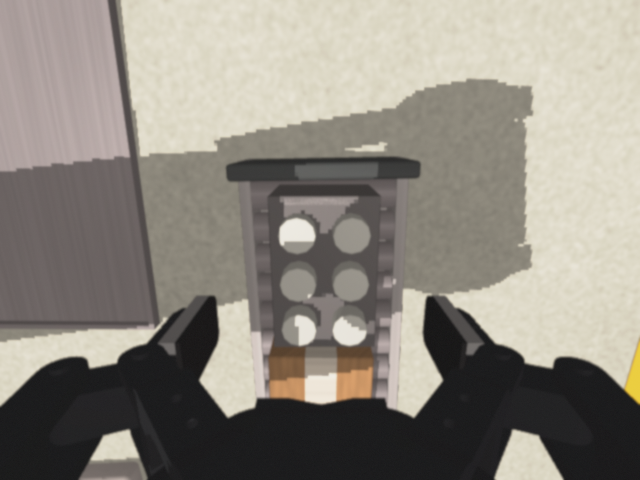

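{"api": "move_arm", "payload": {
  "targets": [
    [0, 0, 0, 0.001, 0.001, 0.018, 1],
    [0, 0, 0, 0.001, 0, 0.018, 1],
    [0, 0, 0, 0, 0, 0.018, 1],
    [0, 0, 0, 0, 0, 0.013, 1],
    [0, 0, 0, 0, 0, 0, 1],
    [0, 0, 0, 0, 0, 0, 0],
    [0, 0, 0, 0, 0, 0, 0],
    [0, 0, 0, 0, 0, 0, 0],
    [0, 0, 0, 0, 0, 0, 0],
    [0, 0, 0, 0, 0, 0, 0],
    [0, 0, 0, 0, 0, 0, 0],
    [0, 0, 0, 0, 0, 0, 0],
    [0, 0, 0, 0, 0, 0, 0]
  ]
}}

```text
time: 7.1
position: [0.6642, 0.145, 0.0535]
tool_rot: [2.204, 2.237, 0.002]
wrist_force: [0.2, -0.1, 6.5]
grip_width: 0.649
grip_force: 64.1
```

```bash
python3 -c "
from h import *
pose()"
```

```text
t 7.1 p [0.6642 0.145  0.0535] yaw 90.83 zax [ 1.8e-03  4.0e-04 -1.0e+00] F [ 0.2 -0.1  6.5] g 0.649 64.1
```

{"api": "move_arm", "payload": {
  "targets": [
    [0, 0, 0, 0, 0, -0.01, 0],
    [0, 0, 0, 0, 0, -0.02, 0],
    [0, 0, 0, 0, 0, -0.02, 0],
    [0, 0, 0, 0, 0, -0.02, 0],
    [0, 0, 0, 0, 0, -0.015, 0],
    [0, 0, 0, 0.006, -0.013, 0, 0],
    [0, 0, 0, 0.012, -0.0263, 0, 0],
    [0, 0, 0, 0.012, -0.0263, 0, 0],
    [0, 0, 0, 0.012, -0.0263, 0, 0],
    [0, 0, 0, 0.012, -0.0263, 0, 0],
    [0, 0, 0, 0.012, -0.0263, 0, 0],
    [0, 0, 0, 0.012, -0.0263, 0, 0],
    [0, 0, 0, 0.012, -0.0263, 0, 0],
    [0, 0, 0, 0.006, -0.013, 0, 0],
    [0, 0, 0, 0, 0, 0, 0],
    [0, 0, 0, 0, 0, 0, 0]
  ]
}}

```text
time: 8.7
position: [0.4522, 0.2377, 0.1371]
tool_rot: [2.204, 2.238, 0.0]
wrist_force: [0.9, 0.5, -1.8]
grip_width: 0.646
grip_force: 64.1
```

Run:
```python
from h import *
pose();im=viewer.get_image("side");cv2.imwrite("pics/s2.png",im["frame"][100:460,100:580,::-1])
```

```text
t 8.7 p [0.4522 0.2377 0.1371] yaw 90.86 zax [ 2.e-04 -2.e-04 -1.e+00] F [ 0.9  0.5 -1.8] g 0.646 64.1
```

View pics/s2.png

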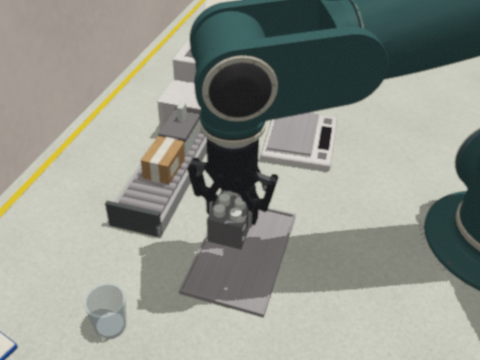

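{"api": "move_arm", "payload": {
  "targets": [
    [0, 0, 0, 0, 0, 0.015, 0],
    [0, 0, 0, 0, 0, 0.025, 0],
    [0, 0, 0, 0, 0, 0.025, 0],
    [0, 0, 0, 0, 0, 0.02, 0],
    [0, 0, 0, 0, 0, 0.015, 0],
    [0, 0, 0, 0, 0, 0.01, 0],
    [0, 0, 0, 0, 0, 0.005, 0],
    [0, 0, 0, 0, 0, 0.002, 0],
    [0, 0, 0, 0, 0, 0.001, 0],
    [0, 0, 0, 0, 0, 0, 0],
    [0, 0, 0, 0, 0, 0, 0]
  ]
}}

```text
time: 9.85
position: [0.4524, 0.2379, 0.0199]
tool_rot: [2.205, 2.237, 0.001]
wrist_force: [-0.7, -0.3, -2.0]
grip_width: 0.646
grip_force: 64.1
```

{"api": "move_arm", "payload": {
  "targets": [
    [0, 0, 0, 0, 0, 0.001, 0],
    [0, 0, 0, 0, 0, 0.001, 0],
    [0, 0, 0, 0, 0, 0, 0]
  ]
}}

```text
time: 10.15
position: [0.4522, 0.2378, 0.0176]
tool_rot: [2.205, 2.237, 0.0]
wrist_force: [-1.6, -1.7, 1.8]
grip_width: 0.65
grip_force: 64.4
```

{"api": "move_arm", "payload": {
  "targets": [
    [0, 0, 0, 0, 0, 0, 1],
    [0, 0, 0, 0, 0, 0, 1],
    [0, 0, 0, 0, 0, 0, 1],
    [0, 0, 0, 0, 0, 0, 1],
    [0, 0, 0, 0, 0, 0, 1],
    [0, 0, 0, 0, 0, -0.02, 1],
    [0, 0, 0, 0, 0, -0.03, 1],
    [0, 0, 0, 0, 0, -0.03, 1],
    [0, 0, 0, 0, 0, -0.03, 1],
    [0, 0, 0, -0.0233, 0.0259, 0, 1],
    [0, 0, 0, -0.0233, 0.0259, 0, 1],
    [0, 0, 0, -0.0233, 0.0259, 0, 1],
    [0, 0, 0, -0.0233, 0.0259, 0, 1],
    [0, 0, 0, -0.0233, 0.0259, 0, 1],
    [0, 0, 0, -0.0233, 0.0259, 0, 1],
    [0, 0, 0, -0.0233, 0.0259, 0, 1],
    [0, 0, 0, -0.0233, 0.0259, 0, 1],
    [0, 0, 0, 0, 0, 0, 1],
    [0, 0, 0, 0, 0, 0, 1]
  ]
}}

```text
time: 12.05
position: [0.662, 0.0541, 0.1268]
tool_rot: [-2.206, -2.236, 0.001]
wrist_force: [0.5, 0.4, -0.4]
grip_width: 1.001
grip_force: 0.0
```

Run:
```python
from h import *
pose();im=wrist();W=cloud(im)
for t,a,b in[("carton_center",.08,.1),("samplebox_center",.08,.1),("rack_center",.045,.058)]:print(t,top("wrist",t,a,b,im=im))
```

```text
t 12.05 p [0.662  0.0541 0.1268] yaw 90.78 zax [-9.e-04  1.e-04 -1.e+00] F [ 0.5  0.4 -0.4] g 1.001 0.0
carton_center (14973, 662.0, 54.3, 58.6, 84.5, 0.2, 0.0879)
samplebox_center (5264, 665.5, -12.6, 37.5, 61.9, -88.1, 0.0877)
rack_center None
```

{"api": "move_arm", "payload": {
  "targets": [
    [0, 0, 0, 0, 0, 0.02, 1],
    [0, 0, 0, 0, 0, 0.025, 1],
    [0, 0, 0, 0, 0, 0.02, 1],
    [0, 0, 0, 0, 0, 0.01, 1],
    [0, 0, 0, 0, 0, 0, 1],
    [0, 0, 0, 0, 0, 0, 0],
    [0, 0, 0, 0, 0, 0, 0],
    [0, 0, 0, 0, 0, 0, 0],
    [0, 0, 0, 0, 0, 0, 0],
    [0, 0, 0, 0, 0, 0, 0],
    [0, 0, 0, 0, 0, 0, 0],
    [0, 0, 0, 0, 0, 0, 0]
  ]
}}

```text
time: 13.45
position: [0.6627, 0.0545, 0.0541]
tool_rot: [2.204, 2.237, 0.003]
wrist_force: [-2.0, 0.8, 6.7]
grip_width: 0.692
grip_force: 65.3
```

{"api": "move_arm", "payload": {
  "targets": [
    [0, 0, 0, 0, 0, -0.01, 0],
    [0, 0, 0, 0, 0, -0.02, 0],
    [0, 0, 0, 0, 0, -0.02, 0],
    [0, 0, 0, 0, 0, -0.02, 0],
    [0, 0, 0, 0, 0, -0.015, 0],
    [0, 0, 0, 0.0048, -0.013, 0, 0],
    [0, 0, 0, 0.0096, -0.0261, 0, 0],
    [0, 0, 0, 0.0096, -0.0261, 0, 0],
    [0, 0, 0, 0.0096, -0.0261, 0, 0],
    [0, 0, 0, 0.0096, -0.0261, 0, 0],
    [0, 0, 0, 0.0096, -0.0261, 0, 0],
    [0, 0, 0, 0.0096, -0.0261, 0, 0],
    [0, 0, 0, 0.0096, -0.0261, 0, 0],
    [0, 0, 0, 0.0048, -0.013, 0, 0],
    [0, 0, 0, 0, 0, 0, 0],
    [0, 0, 0, 0, 0, 0, 0]
  ]
}}

```text
time: 15.05
position: [0.4525, 0.1281, 0.1373]
tool_rot: [2.205, 2.238, 0.001]
wrist_force: [-0.7, -1.2, -1.7]
grip_width: 0.693
grip_force: 65.2
```

{"api": "move_arm", "payload": {
  "targets": [
    [0, 0, 0, 0, 0, 0.015, 0],
    [0, 0, 0, 0, 0, 0.025, 0],
    [0, 0, 0, 0, 0, 0.025, 0],
    [0, 0, 0, 0, 0, 0.02, 0],
    [0, 0, 0, 0, 0, 0.015, 0],
    [0, 0, 0, 0, 0, 0.01, 0],
    [0, 0, 0, 0, 0, 0.005, 0],
    [0, 0, 0, 0, 0, 0.002, 0],
    [0, 0, 0, 0, 0, 0.001, 0],
    [0, 0, 0, 0, 0, 0.001, 0],
    [0, 0, 0, 0, 0, 0, 0]
  ]
}}

```text
time: 16.15
position: [0.4525, 0.1282, 0.0187]
tool_rot: [2.205, 2.237, 0.001]
wrist_force: [0.7, -1.2, -2.5]
grip_width: 0.692
grip_force: 65.2
```

{"api": "move_arm", "payload": {
  "targets": [
    [0, 0, 0, 0, 0, 0.0015, 0],
    [0, 0, 0, 0, 0, 0, 0],
    [0, 0, 0, 0, 0, 0, 1],
    [0, 0, 0, 0, 0, 0, 1],
    [0, 0, 0, 0, 0, 0, 1],
    [0, 0, 0, 0, 0, 0, 1],
    [0, 0, 0, 0, 0, 0, 1],
    [0, 0, 0, 0, 0, -0.02, 1],
    [0, 0, 0, 0, 0, -0.04, 1],
    [0, 0, 0, 0, 0, -0.04, 1],
    [0, 0, 0, 0, 0, -0.04, 1],
    [0, 0, 0, 0, 0, -0.04, 1]
  ]
}}

```text
time: 17.35
position: [0.4519, 0.1281, 0.1985]
tool_rot: [2.205, 2.237, 0.0]
wrist_force: [0.7, -0.1, -0.1]
grip_width: 0.998
grip_force: 0.0
```

{"api": "move_arm", "payload": {
  "targets": [
    [0, 0, 0, -0.024, 0.0265, 0, 1],
    [0, 0, 0, -0.024, 0.0265, 0, 1],
    [0, 0, 0, -0.024, 0.0265, 0, 1],
    [0, 0, 0, -0.024, 0.0265, 0, 1],
    [0, 0, 0, -0.024, 0.0265, 0, 1],
    [0, 0, 0, -0.024, 0.0265, 0, 1],
    [0, 0, 0, -0.024, 0.0265, 0, 1],
    [0, 0, 0, -0.024, 0.0265, 0, 1],
    [0, 0, 0, 0, 0, 0, 1],
    [0, 0, 0, 0, 0, 0, 1]
  ]
}}

```text
time: 18.35
position: [0.667, -0.061, 0.196]
tool_rot: [-2.205, -2.236, 0.001]
wrist_force: [0.8, 0.1, -0.2]
grip_width: 1.0
grip_force: 0.0
```

Run:
```python
from h import *
pose();im=wrist();W=cloud(im);cv2.imwrite("pics/w3.png",im["frame"][...,::-1])
g=(W[...,2]>.118)&(W[...,2]<.14)&(abs(W[...,0]-.667)<.03)&(abs(W[...,1]+.06)<.04)&(im["range_z"]>0)
print(g.sum(),np.percentile(W[g],[2,50,98],axis=0),np.argwhere(g).mean(0))
g=(W[...,2]>.082)&(W[...,2]<.094)&(abs(W[...,0]-.667)<.05)&(abs(W[...,1]+.03)<.06)&(im["range_z"]>0)
print(g.sum(),cv2.minAreaRect((W[g][:,:2]*1000).astype(np.float32)))
for c in("scene","side"):
    im=viewer.get_image(c)
    for t,a,b in[("rack_center",.048,.075),("carton_center",.048,.06)]:print(c,t,top(c,t,a,b,im=im))
    W=cloud(im)
    g=(W[...,2]>.11)&(W[...,2]<.14)&(abs(W[...,0]-.667)<.02)&(abs(W[...,1]+.06)<.03)&(im["range_z"]>0)
    print(g.sum(),np.percentile(W[g],[2,50,98],axis=0) if g.any() else 0)
```

```text
t 18.35 p [ 0.667 -0.061  0.196] yaw 90.79 zax [-1.3e-03  3.0e-04 -1.0e+00] F [ 0.8  0.1 -0.2] g 1.0 0.0
829 [[ 0.6604732  -0.07342455  0.11999271]
 [ 0.66707216 -0.06045495  0.12535807]
 [ 0.67408426 -0.04896143  0.12685714]] [254.55609168 321.33293124]
9816 ((666.361083984375, -43.00005340576172), (64.21019744873047, 96.03408813476562), 1.9668411016464233)
scene rack_center (834, 453.3, 238.3, 57.8, 82.7, 0.0, 0.0557)
scene carton_center (771, 453.6, 129.3, 61.7, 81.3, -1.4, 0.0535)
145 [[ 0.66025003 -0.07446068  0.11088853]
 [ 0.66989116 -0.05981635  0.12414925]
 [ 0.67407911 -0.04887028  0.12950548]]
side rack_center (1264, 452.7, 239.4, 54.1, 85.3, 0.7, 0.0564)
side carton_center (1050, 452.8, 127.4, 58.0, 88.0, -0.2, 0.0548)
102 [[ 0.66124322 -0.07333916  0.11069453]
 [ 0.66633301 -0.05324042  0.1247621 ]
 [ 0.67391769 -0.04664038  0.13025422]]
```

View pics/w3.png

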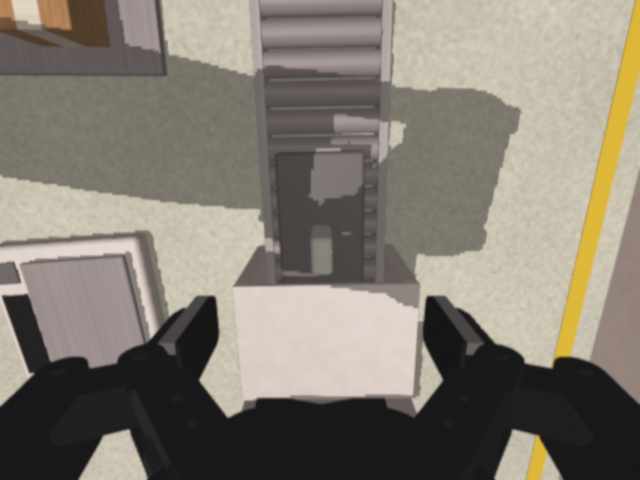

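{"api": "move_arm", "payload": {
  "targets": [
    [0, 0, -0.9, 0, 0, 0.015, 1],
    [0, 0, 0, 0, 0, 0.025, 1],
    [0, 0, 0, 0, 0, 0.025, 1],
    [0, 0, 0, 0, 0, 0.02, 1],
    [0, 0, 0, 0, 0, 0.012, 1],
    [0, 0, 0, 0, 0, 0, 1],
    [0, 0, 0, 0, 0, 0, 0],
    [0, 0, 0, 0, 0, 0, 0],
    [0, 0, 0, 0, 0, 0, 0],
    [0, 0, 0, 0, 0, 0, 0],
    [0, 0, 0, 0, 0, 0, 0],
    [0, 0, 0, 0, 0, 0, 0],
    [0, 0, 0, 0, 0, 0, 0],
    [0, 0, 0, 0, 0, 0, 0],
    [0, 0, 0, 0, 0, 0, 0],
    [0, 0, 0, 0, 0, 0, 0],
    [0, 0, 0, 0, 0, 0, 0]
  ]
}}

```text
time: 20.4
position: [0.6673, -0.0607, 0.1003]
tool_rot: [2.187, 2.254, 0.001]
wrist_force: [0.6, -0.6, 4.8]
grip_width: 0.151
grip_force: 59.4
```

```bash
python3 -c "
from h import *
pose()"
```

```text
t 20.4 p [ 0.6673 -0.0607  0.1003] yaw 91.74 zax [ 8.e-04 -1.e-04 -1.e+00] F [ 0.6 -0.6  4.8] g 0.151 59.4
```

{"api": "move_arm", "payload": {
  "targets": [
    [0, 0, 0, 0.005, 0, -0.001, 0],
    [0, 0, 0, 0.01, 0, 0, 0],
    [0, 0, 0, 0.015, 0, 0, 0],
    [0, 0, 0, 0.015, 0, 0, 0],
    [0, 0, 0, 0.015, 0, 0, 0],
    [0, 0, 0, 0.015, 0, 0, 0],
    [0, 0, 0, 0.015, 0, 0, 0],
    [0, 0, 0, 0.015, 0, 0, 0],
    [0, 0, 0, 0.015, 0, 0, 0],
    [0, 0, 0, 0.015, 0, 0, 0],
    [0, 0, 0, 0.015, 0, 0, 0],
    [0, 0, 0, 0.01, 0, 0, 0],
    [0, 0, 0, 0.005, 0, 0, 0],
    [0, 0, 0, 0, 0, 0, 0]
  ]
}}

```text
time: 21.8
position: [0.662, 0.1047, 0.1007]
tool_rot: [-2.187, -2.255, 0.0]
wrist_force: [-0.3, 0.3, -3.1]
grip_width: 0.155
grip_force: 58.5
```

Run:
```python
from h import *
pose();im=viewer.get_image("side");cv2.imwrite("pics/s3.png",im["frame"][150:420,150:510,::-1]);
im=wrist();W=cloud(im);z=im["range_z"]>0
g=(W[...,2]>.055)&(W[...,2]<.068)&(W[...,1]>.15)&(abs(W[...,0]-.662)<.05)&z
print("stop",g.sum(),np.percentile(W[g],[2,50],axis=0))
g=(W[...,2]>.08)&(W[...,2]<.095)&(W[...,1]>.10)&(abs(W[...,0]-.662)<.05)&z
print("box",g.sum(),np.percentile(W[g],[2,98],axis=0))
```

```text
t 21.8 p [0.662  0.1047 0.1007] yaw 91.77 zax [-1.e-04 -0.e+00 -1.e+00] F [-0.3  0.3 -3.1] g 0.155 58.5
stop 4665 [[0.61405276 0.19112822 0.05601943]
 [0.66189136 0.19668343 0.05949479]]
box 18409 [[0.63048914 0.1051213  0.08460845]
 [0.69110394 0.16819057 0.08941736]]
```

View pics/s3.png

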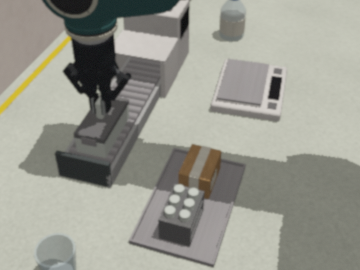

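{"api": "move_arm", "payload": {
  "targets": [
    [0, 0, 0, 0.005, 0, 0.001, 0],
    [0, 0, 0, 0.007, 0, 0, 0],
    [0, 0, 0, 0.003, 0, 0, 0],
    [0, 0, 0, 0.002, 0, 0, 0],
    [0, 0, 0, 0.001, 0, 0, 0],
    [0, 0, 0, 0.001, 0, 0, 0],
    [0, 0, 0, 0, 0, 0, 0]
  ]
}}

```text
time: 22.6
position: [0.6616, 0.1234, 0.1003]
tool_rot: [2.187, 2.255, 0.001]
wrist_force: [-1.9, 0.8, 4.4]
grip_width: 0.152
grip_force: 59.7
```

{"api": "move_arm", "payload": {
  "targets": [
    [0, 0, 0, 0.001, 0, 0, 0],
    [0, 0, 0, 0.001, 0, 0, 0],
    [0, 0, 0, 0, 0, 0, 0]
  ]
}}

```text
time: 22.9
position: [0.6616, 0.1254, 0.1004]
tool_rot: [2.187, 2.255, 0.001]
wrist_force: [-1.8, -0.6, 5.8]
grip_width: 0.151
grip_force: 59.8
```

{"api": "move_arm", "payload": {
  "targets": [
    [0, 0, 0, 0.001, 0, 0, 0],
    [0, 0, 0, 0.001, 0, 0, 0],
    [0, 0, 0, 0, 0, 0, 0]
  ]
}}

```text
time: 23.2
position: [0.6615, 0.1274, 0.1004]
tool_rot: [2.187, 2.255, 0.001]
wrist_force: [-2.2, -0.0, 5.4]
grip_width: 0.153
grip_force: 59.8
```

{"api": "move_arm", "payload": {
  "targets": [
    [0, 0, 0, 0.001, 0, 0, 0],
    [0, 0, 0, 0.001, 0, 0, 0],
    [0, 0, 0, 0.001, 0, 0, 0],
    [0, 0, 0, 0, 0, 0, 0]
  ]
}}

```text
time: 23.6
position: [0.6615, 0.1292, 0.1004]
tool_rot: [2.187, 2.253, -0.001]
wrist_force: [-2.6, -7.9, 6.5]
grip_width: 0.153
grip_force: 59.9
```

{"api": "move_arm", "payload": {
  "targets": [
    [0, 0, 0, -0.003, 0, 0, 0],
    [0, 0, 0, 0, 0, -0.005, 0],
    [0, 0, 0, 0, 0, -0.01, 0],
    [0, 0, 0, 0, 0, -0.02, 0],
    [0, 0, 0, 0, 0, -0.02, 0],
    [0, 0, 0, 0, 0, -0.02, 0],
    [0, 0, 0, 0, 0, -0.015, 0],
    [0, 0, 0, 0, 0, 0, 0],
    [0, 0, 0, 0, 0, 0, 0]
  ]
}}

```text
time: 24.5
position: [0.6612, 0.1272, 0.1893]
tool_rot: [-2.187, -2.255, 0.0]
wrist_force: [-0.2, -0.3, -4.0]
grip_width: 0.152
grip_force: 58.8
```

Run:
```python
from h import *
pose()
for c in("scene","side"):
    im=viewer.get_image(c);W=cloud(im);f=im["frame"].astype(int);z=im["range_z"]>0
    g=z&(abs(W[...,0]-.44)<.1)&(abs(W[...,1]+.184)<.13)&(W[...,2]>.024)&(W[...,2]<.042)
    b=f.mean(-1);v=b[g];t,_=cv2.threshold(v.astype(np.uint8).reshape(-1,1),0,255,cv2.THRESH_OTSU)
    print(c,g.sum(),"otsu",t,np.percentile(v,[5,25,50,75,95]))
    m=(g&(b<t)).astype(np.uint8)
    n,l,s,_=cv2.connectedComponentsWithStats(m,connectivity=4)
    for i in range(1,n):
        if s[i,4]>100:
            p=W[l==i];r=cv2.minAreaRect((p[:,:2]*1000).astype(np.float32));print(s[i].tolist(),np.round(r[0],1),np.round(r[1],1),round(r[2],1),p[:,2].mean().round(4))
    u=f[...].copy().astype(np.uint8);u[m>0]=(255,0,0);ys,xs=np.where(g)
    cr=u[ys.min()-5:ys.max()+5,xs.min()-5:xs.max()+5,::-1];cv2.imwrite(f"pics/bal_{c}.png",cv2.resize(cr,None,fx=3,fy=3))
    r=viewer.landmark_of("balance",c);print([(d["score"],d["location"]) for d in r[:1]])
a=[cv2.copyMakeBorder(i,0,max(0,400-i.shape[0]),0,max(0,390-i.shape[1]),0)[:400,:390] for i in(cv2.imread(f"pics/bal_{c}.png") for c in("scene","side"))]
cv2.imwrite("pics/bal.png",np.hstack(a))
```

```text
t 24.5 p [0.6612 0.1272 0.1893] yaw 91.74 zax [-3.e-04 -0.e+00 -1.e+00] F [-0.2 -0.3 -4. ] g 0.152 58.8
scene 2162 otsu 111.0 [ 98.66666667 130.66666667 132.66666667 134.66666667 144.        ]
[]
side 2237 otsu 93.0 [ 60.26666667 147.66666667 149.66666667 151.33333333 184.06666667]
[(0.96, [0.4402, -0.1818, 0.0038])]
```

View pics/bal.png

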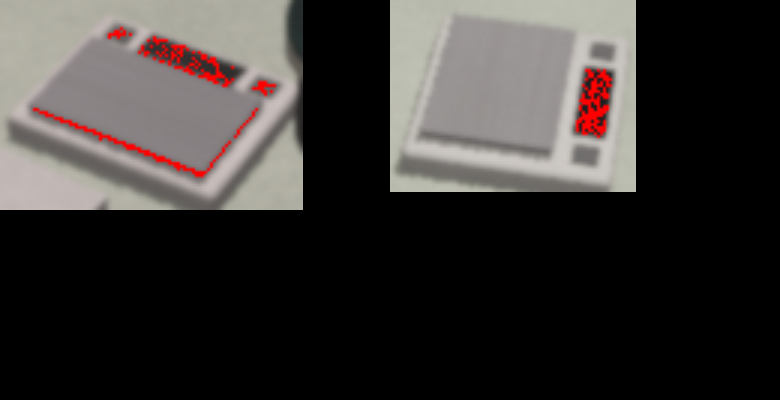

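Pan is clearly seen in both crops (scene: centre ~(150,105); side: ~(495,85)); I segment it between display-dark and housing-white levels.

Run:
```python
from h import *
for c,lo,hi in(("scene",115,140),("side",130,160)):
    im=viewer.get_image(c);W=cloud(im);b=im["frame"].astype(int).mean(-1);z=im["range_z"]>0
    g=z&(abs(W[...,0]-.44)<.1)&(abs(W[...,1]+.184)<.13)&(W[...,2]>.027)&(W[...,2]<.040)
    m=(g&(b>lo)&(b<hi)).astype(np.uint8);m=cv2.morphologyEx(m,cv2.MORPH_OPEN,np.ones((5,5)))
    n,l,s,_=cv2.connectedComponentsWithStats(m);i=1+s[1:,4].argmax();p=W[l==i]
    r=cv2.minAreaRect((p[:,:2]*1000).astype(np.float32));print(c,s[i].tolist(),np.round(r[0],1),np.round(r[1],1),round(r[2],1),np.round(p.mean(0),4))
```

```text
scene [278, 175, 71, 40, 1658] [ 439.6 -179.5] [ 99.4 158.5] 5.3 [ 0.4406 -0.1773  0.0326]
side [369, 210, 49, 43, 1641] [ 441.1 -179.9] [ 97.9 162.8] 5.1 [ 0.4402 -0.1754  0.0339]
```

{"api": "move_arm", "payload": {
  "targets": [
    [0, 0, -1.6, 0, 0, 0, 0],
    [0, 0, -1.7, 0, 0, 0, 0],
    [0, 0, 0, 0.0021, -0.0239, 0, 0],
    [0, 0, 0, 0.0021, -0.0239, 0, 0],
    [0, 0, 0, 0.0021, -0.0239, 0, 0],
    [0, 0, 0, 0.0021, -0.0239, 0, 0],
    [0, 0, 0, 0.0021, -0.0239, 0, 0],
    [0, 0, 0, -0.0136, -0.0058, 0, 0],
    [0, 0, 0, -0.0271, -0.0116, 0, 0],
    [0, 0, 0, -0.0271, -0.0116, 0, 0],
    [0, 0, 0, -0.0271, -0.0116, 0, 0],
    [0, 0, 0, -0.0271, -0.0116, 0, 0],
    [0, 0, 0, -0.0271, -0.0116, 0, 0],
    [0, 0, 0, -0.0271, -0.0116, 0, 0],
    [0, 0, 0, -0.0271, -0.0116, 0, 0],
    [0, 0, 0, -0.0271, -0.0116, 0, 0],
    [0, 0, 0, -0.0271, -0.0116, 0, 0],
    [0, 0, 0, -0.0271, -0.0116, 0, 0],
    [0, 0, 0, -0.0136, -0.0058, 0, 0],
    [0, 0, 0, 0, 0, 0, 0]
  ]
}}

```text
time: 26.8
position: [0.4399, -0.1829, 0.1899]
tool_rot: [2.123, 2.315, -0.0]
wrist_force: [0.9, -0.4, -3.1]
grip_width: 0.152
grip_force: 59.7
```

Run:
```python
from h import *
pose();im=viewer.get_image("side");cv2.imwrite("pics/s4.png",im["frame"][100:420,150:550,::-1])
im=viewer.get_image("scene");print(top("scene","samplebox_center",.165,.19,im=im),[(d["score"],d["location"]) for d in viewer.landmark_of("samplebox_center","scene")[:1]])
```

```text
t 26.8 p [ 0.4399 -0.1829  0.1899] yaw 94.96 zax [ 1.e-04 -5.e-04 -1.e+00] F [ 0.9 -0.4 -3.1] g 0.152 59.7
(1054, 442.1, -180.7, 63.3, 132.3, 5.0, 0.1785) [(0.76, [0.4391, -0.1831, 0.163])]
```

View pics/s4.png

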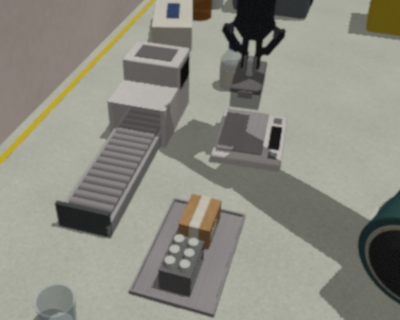

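{"api": "move_arm", "payload": {
  "targets": [
    [0, 0, 0, 0.001, 0.0007, 0.015, 0],
    [0, 0, 0, 0, 0, 0.025, 0],
    [0, 0, 0, 0, 0, 0.025, 0],
    [0, 0, 0, 0, 0, 0.015, 0],
    [0, 0, 0, 0, 0, 0.008, 0],
    [0, 0, 0, 0, 0, 0.004, 0],
    [0, 0, 0, 0, 0, 0.0015, 0],
    [0, 0, 0, 0, 0, 0.001, 0],
    [0, 0, 0, 0, 0, 0, 0]
  ]
}}

```text
time: 27.9
position: [0.4413, -0.1802, 0.0959]
tool_rot: [2.121, 2.316, 0.0]
wrist_force: [0.3, -0.2, -3.8]
grip_width: 0.15
grip_force: 59.6
```

{"api": "move_arm", "payload": {
  "targets": [
    [0, 0, 0, -0.001, 0, 0.001, 0],
    [0, 0, 0, 0, 0, 0.001, 0],
    [0, 0, 0, 0, 0, 0, 0]
  ]
}}

```text
time: 28.2
position: [0.4412, -0.1811, 0.0934]
tool_rot: [2.122, 2.317, 0.0]
wrist_force: [-0.2, 0.3, -2.3]
grip_width: 0.153
grip_force: 59.8
```

{"api": "move_arm", "payload": {
  "targets": [
    [0, 0, 0, 0, 0, 0.001, 0],
    [0, 0, 0, 0, 0, 0, 0],
    [0, 0, 0, 0, 0, 0, 1],
    [0, 0, 0, 0, 0, 0, 1],
    [0, 0, 0, 0, 0, 0, 1],
    [0, 0, 0, 0, 0, 0, 1],
    [0, 0, 0, 0, 0, 0, 1],
    [0, 0, 0, 0, 0, 0, 1],
    [0, 0, 0, 0, 0, 0, 1],
    [0, 0, 0, 0, 0, -0.03, 1],
    [0, 0, 0, 0, 0, -0.04, 1],
    [0, 0, 0, 0, 0, -0.04, 1],
    [0, 0, 0, 0, 0, 0, 1]
  ]
}}

```text
time: 29.5
position: [0.4426, -0.1817, 0.2079]
tool_rot: [2.117, 2.312, 0.003]
wrist_force: [-0.7, 0.2, 0.5]
grip_width: 1.001
grip_force: 0.0
```

Run:
```python
from h import *
pose()
for c in("scene","side"):
    im=viewer.get_image(c)
    for t,a,b in[("samplebox_center",.074,.094),("rack_center",.048,.075),("carton_center",.048,.06)]:print(c,t,top(c,t,a,b,im=im))
```

```text
t 29.5 p [ 0.4426 -0.1817  0.2079] yaw 95.04 zax [ 0.0067 -0.0031 -1.    ] F [-0.7  0.2  0.5] g 1.001 0.0
scene samplebox_center (946, 443.6, -180.4, 63.9, 130.9, 4.9, 0.0823)
scene rack_center (867, 452.1, 238.2, 58.3, 83.1, 1.3, 0.0558)
scene carton_center (782, 452.6, 128.2, 63.4, 82.0, 0.8, 0.0535)
side samplebox_center (813, 440.9, -176.8, 60.2, 132.8, 4.3, 0.0836)
side rack_center (1256, 452.4, 240.1, 54.1, 83.8, 1.0, 0.0565)
side carton_center (1041, 452.3, 129.3, 58.4, 84.9, -1.0, 0.0546)
```

{"api": "move_arm", "payload": {
  "targets": [
    [0, 0, 2.1, 0, 0, 0, 1],
    [0, 0, 2.1, 0, 0, 0, 1],
    [0, 0, 0, 0.0419, 0.0016, 0, 1],
    [0, 0, 0, 0.0419, 0.0016, 0, 1],
    [0, 0, 0, 0.0419, 0.0016, 0, 1],
    [0, 0, 0, 0.0419, 0.0016, 0, 1],
    [0, 0, 0, 0.0419, 0.0016, 0, 1],
    [0, 0, 0, 0.0419, 0.0016, 0.015, 1],
    [0, 0, 0, 0.0419, 0.0016, 0.015, 1],
    [0, 0, 0, 0.0419, 0.0016, 0.015, 1],
    [0, 0, 0, 0.0419, 0.0016, 0.02, 1],
    [0, 0, 0, 0.0419, 0.0016, 0.02, 1],
    [0, 0, 0, 0, 0, 0, 1],
    [0, 0, 0, 0, 0, 0, 1]
  ]
}}

```text
time: 31.3
position: [0.4505, 0.2386, 0.1163]
tool_rot: [-2.203, -2.239, 0.003]
wrist_force: [0.2, 0.2, 0.3]
grip_width: 1.001
grip_force: 0.0
```

```bash
python3 -c "
from h import *
pose()"
```

```text
t 31.3 p [0.4505 0.2386 0.1163] yaw 90.94 zax [-0.0018 -0.001  -1.    ] F [0.2 0.2 0.3] g 1.001 0.0
```

{"api": "move_arm", "payload": {
  "targets": [
    [0, 0, 0, -0.0008, 0.0016, 0.02, 1],
    [0, 0, 0, 0, 0, 0.025, 1],
    [0, 0, 0, 0, 0, 0.025, 1],
    [0, 0, 0, 0, 0, 0.018, 1],
    [0, 0, 0, 0, 0, 0.01, 1],
    [0, 0, 0, 0, 0, 0, 1],
    [0, 0, 0, 0, 0, 0, 0],
    [0, 0, 0, 0, 0, 0, 0],
    [0, 0, 0, 0, 0, 0, 0],
    [0, 0, 0, 0, 0, 0, 0],
    [0, 0, 0, 0, 0, 0, 0],
    [0, 0, 0, 0, 0, 0, 0],
    [0, 0, 0, 0, 0, 0, 0]
  ]
}}

```text
time: 32.6
position: [0.4534, 0.2376, 0.0208]
tool_rot: [2.205, 2.237, 0.003]
wrist_force: [-0.4, -0.4, 6.3]
grip_width: 0.642
grip_force: 64.7
```

{"api": "move_arm", "payload": {
  "targets": [
    [0, 0, 0, 0, 0, -0.01, 0],
    [0, 0, 0, 0, 0, -0.025, 0],
    [0, 0, 0, 0, 0, -0.03, 0],
    [0, 0, 0, 0, 0, -0.03, 0],
    [0, 0, 0, 0, 0, -0.015, 0],
    [0, 0, 0, -0.006, 0.013, 0, 0],
    [0, 0, 0, -0.012, 0.026, 0, 0],
    [0, 0, 0, -0.012, 0.026, 0, 0],
    [0, 0, 0, -0.012, 0.026, 0, 0],
    [0, 0, 0, -0.012, 0.026, 0, 0],
    [0, 0, 0, -0.012, 0.026, 0, 0],
    [0, 0, 0, -0.012, 0.026, 0, 0],
    [0, 0, 0, -0.012, 0.026, 0, 0],
    [0, 0, 0, -0.006, 0.013, 0, 0],
    [0, 0, 0, 0, 0, 0, 0],
    [0, 0, 0, 0, 0, 0, 0]
  ]
}}

```text
time: 34.2
position: [0.6615, 0.1443, 0.1282]
tool_rot: [-2.205, -2.237, 0.002]
wrist_force: [-0.2, -0.0, -1.4]
grip_width: 0.647
grip_force: 64.3
```

Descend 69 mm, ending just above the rollers, then settle gently.

{"api": "move_arm", "payload": {
  "targets": [
    [0, 0, 0, 0.0004, 0.001, 0.015, 0],
    [0, 0, 0, 0, 0, 0.02, 0],
    [0, 0, 0, 0, 0, 0.015, 0],
    [0, 0, 0, 0, 0, 0.01, 0],
    [0, 0, 0, 0, 0, 0.006, 0],
    [0, 0, 0, 0, 0, 0.003, 0],
    [0, 0, 0, 0, 0, 0.001, 0],
    [0, 0, 0, 0, 0, 0, 0],
    [0, 0, 0, 0, 0, 0, 0]
  ]
}}

```text
time: 35.1
position: [0.6633, 0.1449, 0.0599]
tool_rot: [2.205, 2.237, 0.001]
wrist_force: [-0.3, 0.2, -2.1]
grip_width: 0.645
grip_force: 64.3
```

{"api": "move_arm", "payload": {
  "targets": [
    [0, 0, 0, 0, 0, 0.001, 0],
    [0, 0, 0, 0, 0, 0.001, 0],
    [0, 0, 0, 0, 0, 0.001, 0],
    [0, 0, 0, 0, 0, 0, 0]
  ]
}}

```text
time: 35.5
position: [0.6631, 0.1449, 0.0568]
tool_rot: [2.205, 2.237, 0.0]
wrist_force: [-3.3, -0.8, 3.8]
grip_width: 0.642
grip_force: 64.8
```

{"api": "move_arm", "payload": {
  "targets": [
    [0, 0, 0, 0, 0, 0, 1],
    [0, 0, 0, 0, 0, 0, 1],
    [0, 0, 0, 0, 0, 0, 1],
    [0, 0, 0, 0, 0, 0, 1],
    [0, 0, 0, 0, 0, 0, 1],
    [0, 0, 0, 0, 0, -0.02, 1],
    [0, 0, 0, 0, 0, -0.03, 1],
    [0, 0, 0, 0, 0, -0.03, 1],
    [0, 0, 0, -0.0019, -0.0301, 0, 1],
    [0, 0, 0, -0.0019, -0.0301, 0, 1],
    [0, 0, 0, -0.0019, -0.0301, 0, 1],
    [0, 0, 0, -0.0019, -0.0301, 0, 1],
    [0, 0, 0, -0.0019, -0.0301, 0, 1],
    [0, 0, 0, -0.0019, -0.0301, 0, 1],
    [0, 0, 0, -0.0019, -0.0301, 0, 1],
    [0, 0, 0, 0, 0, 0, 1],
    [0, 0, 0, 0, 0, 0, 1]
  ]
}}

```text
time: 37.2
position: [0.4525, 0.1285, 0.1368]
tool_rot: [2.204, 2.237, 0.002]
wrist_force: [-0.2, 0.5, -0.1]
grip_width: 0.999
grip_force: 0.0
```

Down 118 mm to about 0.018, then grip.

{"api": "move_arm", "payload": {
  "targets": [
    [0, 0, 0, 0, 0, 0.02, 1],
    [0, 0, 0, 0, 0, 0.03, 1],
    [0, 0, 0, 0, 0, 0.03, 1],
    [0, 0, 0, 0, 0, 0.025, 1],
    [0, 0, 0, 0, 0, 0.013, 1],
    [0, 0, 0, 0, 0, 0, 1],
    [0, 0, 0, 0, 0, 0, 0],
    [0, 0, 0, 0, 0, 0, 0],
    [0, 0, 0, 0, 0, 0, 0],
    [0, 0, 0, 0, 0, 0, 0],
    [0, 0, 0, 0, 0, 0, 0],
    [0, 0, 0, 0, 0, 0, 0],
    [0, 0, 0, 0, 0, 0, 0]
  ]
}}

```text
time: 38.5
position: [0.4536, 0.1287, 0.02]
tool_rot: [2.204, 2.236, 0.004]
wrist_force: [2.4, -0.5, 5.7]
grip_width: 0.694
grip_force: 65.8
```

{"api": "move_arm", "payload": {
  "targets": [
    [0, 0, 0, 0, 0, -0.01, 0],
    [0, 0, 0, 0, 0, -0.025, 0],
    [0, 0, 0, 0, 0, -0.03, 0],
    [0, 0, 0, 0, 0, -0.03, 0],
    [0, 0, 0, 0, 0, -0.02, 0],
    [0, 0, 0, -0.0048, 0.013, 0, 0],
    [0, 0, 0, -0.0096, 0.026, 0, 0],
    [0, 0, 0, -0.0096, 0.026, 0, 0],
    [0, 0, 0, -0.0096, 0.026, 0, 0],
    [0, 0, 0, -0.0096, 0.026, 0, 0],
    [0, 0, 0, -0.0096, 0.026, 0, 0],
    [0, 0, 0, -0.0096, 0.026, 0, 0],
    [0, 0, 0, -0.0096, 0.026, 0, 0],
    [0, 0, 0, -0.0048, 0.013, 0, 0],
    [0, 0, 0, 0, 0, 0, 0],
    [0, 0, 0, 0, 0, 0, 0]
  ]
}}

```text
time: 40.1
position: [0.661, 0.0547, 0.1326]
tool_rot: [-2.205, -2.237, 0.001]
wrist_force: [0.3, -0.2, -2.7]
grip_width: 0.691
grip_force: 65.4
```

Run:
```python
from h import *
pose()
for c in("scene","side"):
    im=viewer.get_image(c)
    for t,a,b in[("rack_center",.084,.11)]:print(c,t,top(c,t,a,b,im=im))
```

```text
t 40.1 p [0.661  0.0547 0.1326] yaw 90.82 zax [-1.3e-03  1.0e-04 -1.0e+00] F [ 0.3 -0.2 -2.7] g 0.691 65.4
scene rack_center (1010, 664.0, 146.0, 54.2, 83.1, 1.5, 0.0914)
side rack_center (920, 662.4, 147.3, 54.1, 83.9, 0.9, 0.0927)
```

{"api": "move_arm", "payload": {
  "targets": [
    [0, 0, 0, 0.0003, 0.0008, 0.015, 0],
    [0, 0, 0, 0, 0, 0.02, 0],
    [0, 0, 0, 0, 0, 0.018, 0],
    [0, 0, 0, 0, 0, 0.012, 0],
    [0, 0, 0, 0, 0, 0.006, 0],
    [0, 0, 0, 0, 0, 0.003, 0],
    [0, 0, 0, 0, 0, 0.001, 0],
    [0, 0, 0, 0, 0, 0, 0],
    [0, 0, 0, 0, 0, 0, 0]
  ]
}}

```text
time: 41.2
position: [0.6627, 0.055, 0.059]
tool_rot: [2.205, 2.237, 0.001]
wrist_force: [-0.2, -0.5, -2.0]
grip_width: 0.695
grip_force: 65.4
```

{"api": "move_arm", "payload": {
  "targets": [
    [0, 0, 0, 0, 0, 0.001, 0],
    [0, 0, 0, 0, 0, 0.001, 0],
    [0, 0, 0, 0, 0, 0.001, 0],
    [0, 0, 0, 0, 0, 0, 0]
  ]
}}

```text
time: 41.6
position: [0.6625, 0.055, 0.056]
tool_rot: [2.205, 2.237, 0.0]
wrist_force: [-2.8, 0.7, 5.2]
grip_width: 0.697
grip_force: 66.2
```

{"api": "move_arm", "payload": {
  "targets": [
    [0, 0, 0, 0, 0, 0, 1],
    [0, 0, 0, 0, 0, 0, 1],
    [0, 0, 0, 0, 0, 0, 1],
    [0, 0, 0, 0, 0, 0, 1],
    [0, 0, 0, 0, 0, 0, 1],
    [0, 0, 0, 0, 0, -0.02, 1],
    [0, 0, 0, 0, 0, -0.04, 1],
    [0, 0, 0, 0, 0, -0.04, 1],
    [0, 0, 0, 0, 0, -0.04, 1],
    [0, 0, 0, -0.03, 0, -0.03, 1],
    [0, 0, 0, -0.03, 0, -0.03, 1],
    [0, 0, 0, 0, 0, 0, 1],
    [0, 0, 0, 0, 0, 0, 1]
  ]
}}

```text
time: 42.9
position: [0.6634, -0.0054, 0.2556]
tool_rot: [2.206, 2.236, 0.001]
wrist_force: [-0.3, -0.6, 0.5]
grip_width: 1.002
grip_force: 0.0
```

Run:
```python
from h import *
pose();im=wrist();cv2.imwrite("pics/w9.png",im["frame"][...,::-1])
for t,a,b in[("rack_center",.08,.094),("carton_center",.08,.1),("samplebox_center",.074,.094)]:print(t,top("wrist",t,a,b,im=im))
im=viewer.get_image("scene");print(top("scene","samplebox_center",.074,.094,im=im))
```

```text
t 42.9 p [ 0.6634 -0.0054  0.2556] yaw 90.77 zax [ 9.e-04  1.e-04 -1.e+00] F [-0.3 -0.6  0.5] g 1.002 0.0
rack_center (4102, 662.6, 137.1, 54.3, 67.8, 0.7, 0.0876)
carton_center (6581, 661.9, 54.3, 59.3, 83.1, -0.5, 0.0878)
samplebox_center (2289, 439.1, -140.2, 50.8, 63.2, -83.6, 0.0808)
(284, 444.0, -179.2, 62.9, 130.9, 4.6, 0.082)
```

View pics/w9.png

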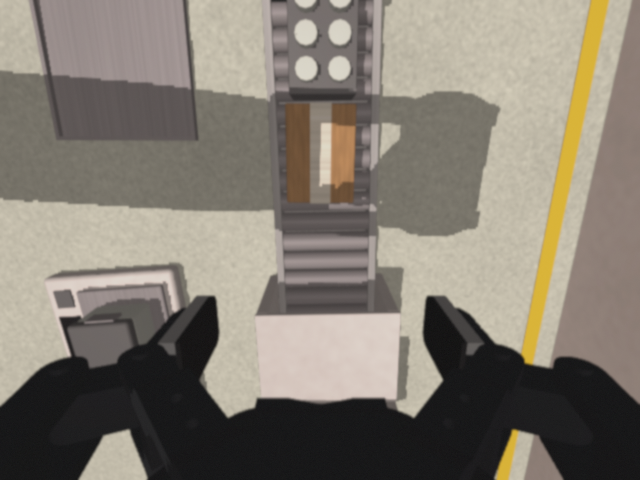

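The rack at (322,40) and the carton at (320,150) are back in line on the rollers. The box stands on the balance pan at (105,340), and the gripper is clear of everything.

```bash
python3 -c "
from h import *
print(bot.sign_off())"
```

```text
the job is handed in; nothing more can be done
None
```

The job is handed in: the sample box stands on the balance pan, about 3 mm off centre by camera; the rack and carton are back on the rollers within about 3 mm of their starts; sign-off returned no verdict.

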